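Close the inner valve knob and cap it

TASK

On the orange manifold block, close the bleed valve by turning only the small inner knob clockwise until it comes up snug against its stop, fully closed. Turn gently: the outer ring is a flow setting and must stay where it is, and forcing the knob past its stop drags the ring along. Then gently set the white guard cap down over the pair, standing flat on the block, let go, and leave everything else undisturbed.

Things in the scene. Friction and masses are not known exactly. Their poses are not given: they have to be found in the camera images.
- knob_mid (a point): Point on the valve's vertical turning axis, half-way up the inner knob (fixed to the block, does not turn). The knob is a round fluted aluminium cylinder, 24 mm diameter, its top 12 mm above this point; the ring's top is 12 mm below it: keep fingertips above the ring. It closes clockwise seen from above, 0.9 to 2.2 rad from the start (often two grasps), at a steady 0.07 N m, and stays where left.
- stem (a joint): Travel (m) of the fine-thread valve needle inside the knob, not visible from outside: 0 = closed, knob at its stop; 0.06 mm per radian that the knob is open (0.05 to 0.13 mm at the start). Far smaller than the reading's noise, so of no use for steering: the stop must be felt. The brass tip in the knob's top (8 mm diameter) stands 0.3 mm proud.
- ring_mark (a point): White index mark on top of the outer ring, 26 mm from the axis; it shows the ring's setting, which must not change.
- seat (a point): Point on the valve's turning axis at the level of the block's top face, z up. The block is a fixed orange printed box 110 x 110 mm and 40 mm high; the cap is to stand on its top face around the ring. The ring is 12 mm high from here and the knob's top is 36 mm above here.
- cap_grip (a point): Centre of the guard cap's round upright handle (26 mm diameter, 36 mm high): 18 mm above the cup's top, 70 mm above its foot. The cap is a loose white cup, mouth down, upright on the baking pan at the start, 60 to 130 g: 76 mm outside and 68 mm inside diameter, 52 mm high without the handle, 47 mm deep inside, so it clears the valve.
- cap_foot (a point): Centre of the guard cap's open mouth, at its lower rim; z up along the cap's axis.
- coupling: Bystander: white plastic plug, 26 mm wide, 30 mm high, standing in the middle of the pan; origin under its centre.
- tape_roll: Bystander: cardboard ring, 58 mm diameter, 18 mm high, lying flat; origin under its centre.
- sample_jar: Bystander: small green glass jar, 44 mm diameter, 65 mm high; origin under its centre.
- beaker: Bystander: glass beaker, 48 mm diameter, 60 mm high; origin under its centre.
- bracket: Bystander: orange printed angle bracket, 30 x 70 x 33 mm; origin under its centre.
- spare_nut: Bystander: grey plastic ring nut, 36 mm diameter, 14 mm high; origin under its centre.
- cap: The guard cap as a whole (see cap_grip); origin at the centre of its mouth.
- valve: The manifold block with ring and knob (see seat); origin under its centre, 40 mm below seat.
- ring: The outer ring: a ribbed grey disc, 56 mm diameter, 12 mm high, lying on the block, coaxial with the knob; origin on the axis at the block's top face, x towards its white mark. It carries the knob's hard stop: once the knob meets it the torque climbs quickly, and at 0.30 N m the ring is dragged round. About 0.15 to 0.2 N m is snug.
Mind the look-alikes: they are no part of the job. Of the things that look like the valve, the larger one is meant. Leave any purple look-alike of the cap alone.

How it is judged:
By the outcome, as a careful person would: the job done as asked, in the order asked, and still so for the second after the job is handed in, with the robot touching nothing.
It also fails if it takes over 72 s, if anything falls off the work surface, if the arm or the gripper's body presses on something with over 40 N, if the wrist force passes 120 N, or if a joint passes its speed limit or range.

ROBOT

A 6-joint arm with a two-finger parallel gripper is mounted at the origin on the work surface. World frame = base frame: x ahead of the robot, y to its left, z up, the work surface at z = 0. Lengths are in mm, angles in rad, forces in N, time in s.
With the tool pointing down it reaches from about 425 to 950 mm from the base axis. Payload 14.7 kg.
Tool frame: the origin (TCP) lies at the very end of the fingers, on their centre line; the grasp point (between the pads) lies 19 mm behind it (bot.grasp_offset is the distance from the TCP to the grasp point, in mm); z points along the fingers, y is the line along which they close (so a half turn about z gives the same grasp; the last joint's range is limited). The gripper opens to 85 mm and grips with 20 to 120 N. Pads are 22 mm wide; open, the fingers measure 114 mm over their backs; the gripper's body (76 mm by 85 mm) begins 54 mm behind the grasp point. The pads swing forward as they close: fully open they stand 13 mm farther back than shut.
Start: joints at [-1.364, 0.48, 1.596, -0, 1.065, -0.047], TCP at [163.221, -629.167, 231.297] pointing down, gripper open.
Joint ranges: [-2.75, 2.75], [-0.82, 2.05], [0.23, 2.67], [-1.56, 4.7], [0.09, 2.69], [-2.92, 2.92]. Speed limits (rad/s): [1.89, 1.89, 2.39, 3.01, 3.01, 3.01].

INTERFACE

Orientations are given as a 3x3 rotation matrix whose columns are the frame's x, y, z axes.
In Python, from rig import bot gives the robot as it stands.
- The arm moves only by the tool arm_command, never from a script. Its arguments are lists of equal length, an entry for each row: "delta_pos": the shift along the tool's x, y, z in units of 4 cm (1.0 is 4 cm), a list of three; "delta_rot": the turn, a rotation vector about the tool's x, y, z in units of 5 degrees (1.0 is 5 degrees), a list of three. In form: {"delta_pos": [[x, y, z], ...], "delta_rot": [[ax, ay, az], ...]}. A call has 1 to 12 rows; each row shifts and turns the commanded pose from where the row before left it, along the tool's axes as they then stand; what a row does not reach is not made up. A row lasts 1/10 s, in which the tool goes at most 50 mm and 8.59 degrees, less where a joint would pass 70% of its speed; a pose out of reach is approached as far as the arm can. A call with a number of a shift or a turn outside -1 to 1 is refused whole. A call with a gripper value outside its range is refused whole. "grip" is the opening, from 0 (shut) to 1 (fully open), set as the call begins (left out, the last holds). The fingers move at their own pace and stop on an object; "force" is the grip in N (left out, the last holds). Time passes only in rows, so rows that do not move let the fingers close. It gives the time, the measured TCP pose, the force, the opening and the grip force at its end, in the units of the state.
- bot.state(): the state, without advancing time (a new reading comes with each control period).
- bot.camera(name): name is "side" or "top" or "wrist"; returns a dict with "img" (420x560x3 uint8, blue, green, red), "fx", "fy", "cx", "cy" (pixels), "camera_from_world" (4x4, takes a point from world to camera coordinates). Camera axes: x right, y down, z forward; pixel columns grow to the right and rows downward; lengths in mm; the calibration is good to about 2 mm. The wrist camera is an equidistant fisheye: a pixel r from the principal point sees the ray r / f radians off the axis. A picture is of the moment at which its call begins. There is no depth.
- bot.finish_job(): hands the job in; it is judged then, once.
The state is a dict: "t": time; "q": joint angles; "joint_vel": joint speeds; "tau": joint torques, N m; "position": TCP position; "tool_rot": TCP orientation; "contact_force": force on the tool from outside, world axes, zero at the start; "wrist_torque": the same for the moment, N m; "opening": finger opening in mm; "finger_force": force on a finger pad.
Only numpy, scipy, OpenCV 4.12 (cv2) and the standard library are available. Lean on these libraries where they do the work, as an engineer would, in place of code of your own. Each camera call takes 0.05 s, during which the arm holds its last target. There are 200 camera calls.

## Working session

There is one attempt and no reset: what is moved stays moved. The work goes in short steps, Python scripts to look and compute and a tool call to move; the robot and the scene stay as the last step left them, time stands still between calls to the robot, and variables do not carry over. Pictures are saved under pics/ and viewed, at most 10 in all, crops included, and the job is handed in when it is done.

Besides the shell and the picture viewer there is one more tool, called by a JSON object that holds its "op" and its "data". arm_command: Moves the arm, as the interface text tells. Shifts and turns lie within -1 to 1; 1 stands for 4 cm of shift or 5 degrees of turn. Its arguments: {"type":"object","properties":{"delta_pos":{"type":"array","items":{"type":"array","items":{"type":"number","minimum":-1,"maximum":1}}},"delta_rot":{"type":"array","items":{"type":"array","items":{"type":"number","minimum":-1,"maximum":1}}},"grip":{"type":"number"},"force":{"type":"number"}},"required":["delta_pos","delta_rot"]}

```bash
ls; mkdir -p pics
python3 - <<'E'
from rig import bot
import cv2,numpy as np
for n in ["side","top","wrist"]:
    c=bot.camera(n); cv2.imwrite(f"pics/{n}0.png",c["img"])
    print(n,c["fx"],c["fy"],c["cx"],c["cy"]);print(np.round(c["camera_from_world"],4).tolist())
s=bot.state();print(s)
E
```

```text
pics
side 506.92323782920465 506.92323782920465 271.57596220736957 214.24331278708405
[[-0.9879, -0.155, 0.0074, 516.9133], [-0.1037, 0.6241, -0.7745, 108.597], [0.1154, -0.7658, -0.6326, 900.3999], [0.0, 0.0, 0.0, 1.0]]
top 499.92868034419973 499.92868034419973 279.27937464642446 219.33472034344678
[[-0.0285, -0.9996, -0.0018, 12.1202], [-0.9875, 0.0285, -0.1547, 536.0609], [0.1547, -0.0026, -0.988, 887.3745], [0.0, 0.0, 0.0, 1.0]]
wrist 325.19226210127806 325.19226210127806 278.35079919670744 204.4129163339637
[[0.2497, -0.9683, -0.001, -649.9542], [-0.9347, -0.2413, 0.2611, -33.1788], [-0.253, -0.0642, -0.9653, 378.5401], [0.0, 0.0, 0.0, 1.0]]
{'t': 0.15, 'q': array([-1.36358405e+00,  4.80699778e-01,  1.59672701e+00, -3.08729279e-05,
        1.06510541e+00, -4.65958469e-02]), 'joint_vel': array([-0.00148315, -0.00065402, -0.00246609, -0.00051871,  0.00036739,
       -0.00027164]), 'tau': array([ 6.78700653e-04, -9.51146579e+01, -4.30458856e+01,  1.53197821e-04,
        8.14242259e-03, -3.69413453e-05]), 'position': array([ 163.15815898, -628.86461697,  230.81282597]), 'tool_rot': array([[ 9.67959498e-01,  2.51106275e-01, -2.19726779e-04],
       [ 2.51106371e-01, -9.67959067e-01,  9.13892870e-04],
       [ 1.67977070e-05, -9.39786078e-04, -9.99999558e-01]]), 'contact_force': array([ 0.97744884, -0.64949065,  0.53673268]), 'wrist_torque': array([-0.06253389,  0.00904318,  0.03381809]), 'finger_force': 0.0, 'opening': 85.53901191871445}
```

View pics/top0.png

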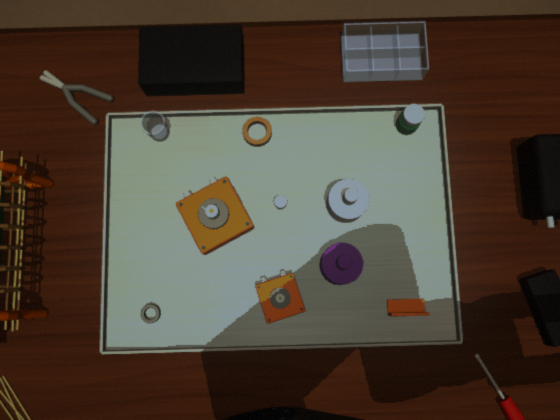

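View pics/side0.png

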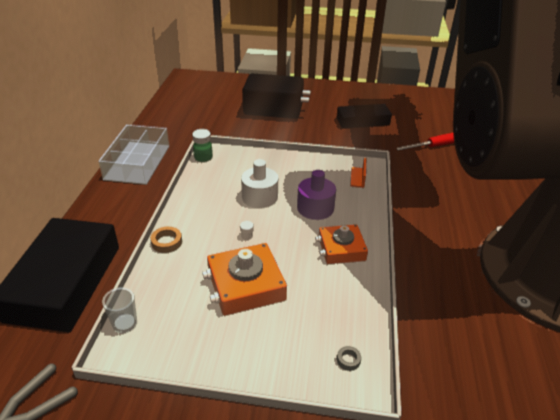

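The top view shows two valve candidates: a large orange block at (214,213) and a small one at (280,298). It shows two cap candidates: white at (347,199) and purple at (342,263). The white plug at (280,201) is only a bystander. I choose the large block and the white cap, and will check both in one close crop.

Run:
```python
import cv2,numpy as np
t=cv2.imread("pics/top0.png");s=cv2.imread("pics/side0.png")
def crop(i,u,v,w=50,h=37): return cv2.resize(i[v-h:v+h,u-w:u+w],(400,296),interpolation=cv2.INTER_CUBIC)
m=np.vstack([np.hstack([crop(t,214,213),crop(s,246,268)]),np.hstack([crop(t,347,199),crop(s,260,185)])])
cv2.imwrite("pics/crop1.png",m)
```

```text
(no output)
```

View pics/crop1.png

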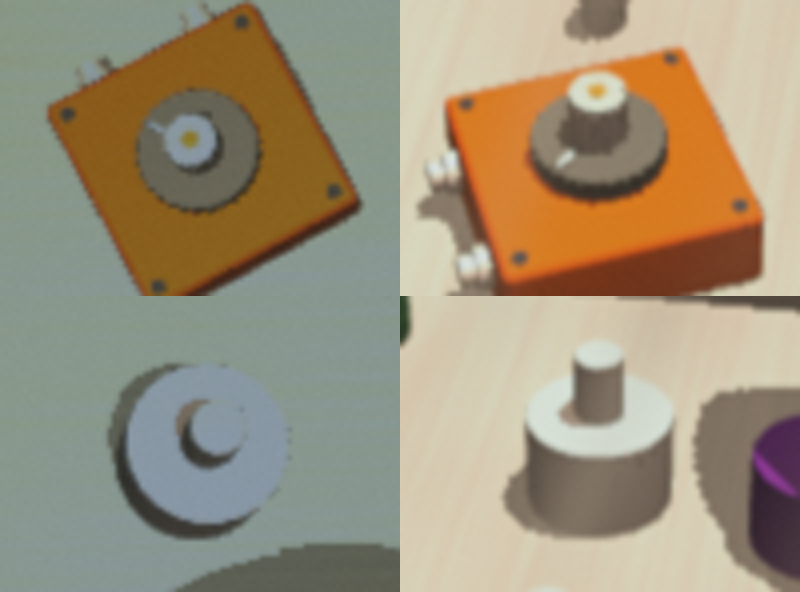

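The crop confirms the choice. Top left and right show the large block with a grey ring, knob and brass tip, at about (211.1,210.4) in the top view and (244.9,253.4) in the side view. The lower row shows the white cap with its handle top at (350.9,194.6) and (259.1,161.9).

```bash
cat > h.py <<'E'
from rig import bot
import cv2,numpy as np
def ray(c,uv):
    T=np.array(c["camera_from_world"]);R,t=T[:3,:3],T[:3,3]
    d=np.array([(uv[0]-c["cx"])/c["fx"],(uv[1]-c["cy"])/c["fy"],1.])
    d=R.T@d;return -R.T@t,d/np.linalg.norm(d)
def wray(c,uv):
    T=np.array(c["camera_from_world"]);R,t=T[:3,:3],T[:3,3]
    x=np.array([(uv[0]-c["cx"])/c["fx"],(uv[1]-c["cy"])/c["fy"]]);r=np.linalg.norm(x)
    d=np.append(np.sin(r)*x/max(r,1e-9),np.cos(r));return -R.T@t,R.T@d
def tri(rs):
    A=sum(np.eye(3)-np.outer(d,d) for o,d in rs);b=sum((np.eye(3)-np.outer(d,d))@o for o,d in rs)
    p=np.linalg.solve(A,b);return p,[np.linalg.norm((np.eye(3)-np.outer(d,d))@(p-o)) for o,d in rs]
def plane(r,z): o,d=r;return o+d*(z-o[2])/d[2]
def wproj(c,p):
    q=(np.array(c["camera_from_world"])@np.append(p,1))[:3];a=np.arctan2(np.hypot(q[0],q[1]),q[2]);f=np.arctan2(q[1],q[0])
    return c["cx"]+c["fx"]*a*np.cos(f),c["cy"]+c["fy"]*a*np.sin(f)
E
python3 - <<'E'
from h import *
t=bot.camera("top");s=bot.camera("side")
for n,a,b in [("tip",(211.1,210.4),(244.9,253.4)),("mark",(202.4,207.9),(236.9,270.1)),("handle",(350.9,194.6),(259.1,161.9)),
  ("hole1",(180.6,204.1),(212,256.6)),("hole2",(224.1,181),(225.4,295.1)),("hole3",(247.2,223.3),(280.4,282))]:
    print(n,np.round(tri([ray(t,a),ray(s,b)])[0],1),np.round(tri([ray(t,a),ray(s,b)])[1],1))
E
```

```text
tip [549.5 118.1  79.9] [0.4 0.4]
mark [559.  136.9  58.6] [0.2 0.2]
handle [ 569.2 -131.    92.7] [0.4 0.4]
hole1 [572.8 168.5 112.7] [16. 16.]
hole2 [610.2 106.2 -36.9] [20.2 20.2]
hole3 [519.   61.8 -33.6] [22.5 22.5]
```

{"op": "arm_command", "data": {"delta_pos": [[0.5,0.12,0],[0.95,0.25,0],[0.95,0.25,0],[0.95,0.25,0],[0.75,-0.3,0],[0.5,-0.83,0],[0.5,-0.83,0],[0.5,-0.83,0],[0.5,-0.83,0],[0.5,-0.83,0],[0.5,-0.83,0],[0.5,-0.83,0]], "delta_rot": [[0,0,0],[0,0,0],[0,0,0],[0,0,0],[0,0,0],[0,0,0],[0,0,0],[0,0,0],[0,0,0],[0,0,0],[0,0,0],[0,0,0]], "grip": 0.6}}

```text
t: 1.45
position: [405.0, -348.4, 231.3]
tool_rot: [[0.968, 0.251, 0.0], [0.251, -0.968, -0.0], [0.0, 0.0, -1.0]]
contact_force: [0.5, 0.1, 0.5]
opening: 51.2
finger_force: 0.0
```

{"op": "arm_command", "data": {"delta_pos": [[0.5,-0.83,0],[0.5,-0.83,0],[0.5,-0.83,0],[0.5,-0.83,0],[0.5,-0.83,0],[0.5,-0.83,0],[0.5,-0.83,0],[0.5,-0.83,0],[0.5,-0.83,0],[0.5,-0.83,0],[0.5,-0.83,0],[0.5,-0.83,0]], "delta_rot": [[0,0,0],[0,0,0],[0,0,0],[0,0,0],[0,0,0],[0,0,0],[0,0,0],[0,0,0],[0,0,0],[0,0,0],[0,0,0],[0,0,0]]}}

```text
t: 2.65
position: [537.4, 97.6, 231.4]
tool_rot: [[0.968, 0.251, 0.0], [0.251, -0.968, -0.0], [0.0, 0.0, -1.0]]
contact_force: [0.2, -0.9, 0.6]
opening: 51.1
finger_force: 0.0
```

{"op": "arm_command", "data": {"delta_pos": [[0,0,0],[0,0,0],[0,0,0],[0,0,0],[0,0,0],[0,0,0],[0,0,0],[0,0,0],[0,0,0],[0,0,0],[0,0,0],[0,0,0]], "delta_rot": [[0,0,-1],[0,0,-1],[0,0,-1],[0,0,-1],[0,0,-1],[0,0,-1],[0,0,-1],[0,0,-1],[0,0,-1],[0,0,-1],[0,0,-1],[0,0,-1]]}}

```text
t: 3.85
position: [537.1, 95.9, 231.3]
tool_rot: [[0.263, 0.965, -0.0], [0.965, -0.263, -0.0], [-0.0, -0.0, -1.0]]
contact_force: [0.1, 0.9, 0.3]
opening: 51.7
finger_force: 0.0
```

{"op": "arm_command", "data": {"delta_pos": [[0,0,0],[0,0,0],[0,0,0],[0,0,0],[0,0,0],[0,0,0],[0,0,0],[0,0,0],[0,0,0],[0,0,0],[0,0,0],[0,0,0]], "delta_rot": [[0,0,-1],[0,0,-1],[0,0,-1],[0,0,-1],[0,0,-1],[0,0,-1],[0,0,-1],[0,0,-1],[0,0,-1],[0,0,-1],[0,0,-1],[0,0,-1]]}}

```text
t: 5.05
position: [537.1, 95.9, 231.3]
tool_rot: [[-0.704, 0.71, -0.0], [0.71, 0.704, -0.0], [0.0, -0.0, -1.0]]
contact_force: [0.9, 0.0, 0.5]
opening: 51.3
finger_force: 0.0
```

{"op": "arm_command", "data": {"delta_pos": [[0,0,0],[0,0,0],[0,0,0],[0,0,0],[0,0,0],[0,0,0],[0,0,0],[0,0,0]], "delta_rot": [[0,0,-1],[0,0,-1],[0,0,-1],[0,0,-1],[0,0,-1],[0,0,-1],[0,0,-1],[0,0,-1]]}}

```text
t: 5.85
position: [537.1, 95.9, 231.3]
tool_rot: [[-0.996, 0.092, -0.0], [0.092, 0.996, 0.0], [0.0, -0.0, -1.0]]
contact_force: [0.6, 0.4, -0.7]
opening: 51.1
finger_force: 0.0
```

Run:
```python
from h import *
c=bot.camera("wrist");cv2.imwrite("pics/w1.png",c["img"]);st=bot.state();print(st["q"],st["wrist_torque"],st["tau"][5])
w=[bot.camera("wrist")and bot.state()["wrist_torque"] for _ in range(4)];print(np.round(w,3))
u,v=wproj(c,[549.5,118.1,79.9]);print(u,v)
u,v=int(u),int(v);h=60;i=c["img"][max(0,v-h):v+h,max(0,u-h):u+h];print(max(0,u-h),max(0,v-h),i.shape)
cv2.imwrite("pics/w1c.png",cv2.resize(i,None,fx=5,fy=5,interpolation=cv2.INTER_CUBIC))
```

```text
[ 1.21195839e-01  3.34935179e-01  1.83678163e+00  1.51027829e-05
  9.69968258e-01 -1.36364039e+00] [ 0.00254432  0.01142839 -0.05539522] 2.818213552236557
[[ 0.011 -0.037  0.017]
 [-0.02   0.052 -0.043]
 [ 0.02  -0.023 -0.024]
 [ 0.023  0.007 -0.024]]
304.0028049248378 201.0748829943092
244 141 (120, 120, 3)
```

View pics/w1c.png

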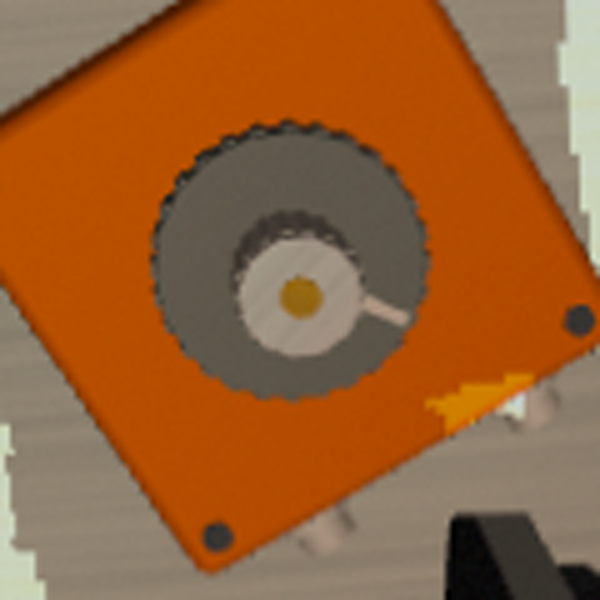

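The crop shows the knob's brass tip at (303.6,200.0), 1 px from the prediction, and the ring mark near (320,203).

Run:
```python
from h import *
c=bot.camera("wrist");t=bot.camera("top");s=bot.camera("side")
rs=[ray(t,(211.1,210.4)),ray(s,(244.9,253.4)),wray(c,(303.6,200.0))]
print(plane(rs[2],80),plane(rs[0],80),plane(rs[1],80)); p,e=tri(rs);print(p,e)
st=bot.state();d=np.array([p[0],p[1],st["position"][2]])-st["position"];print(st["tool_rot"].T@d/40)
```

```text
[548.58473848 117.72980893  80.        ] [549.85478416 118.13503773  80.        ] [549.1018005  118.33079485  80.        ]
[549.27569405 117.95138283  79.59106995] [np.float64(0.6792690286100929), np.float64(0.08770437181350198), np.float64(0.5969690444316502)]
[-2.49095681e-01  5.76932672e-01  1.12026766e-05]
```

{"op": "arm_command", "data": {"delta_pos": [[-0.12,0.29,0.4],[-0.125,0.285,0.6],[0,0,0.7],[0,0,0.7],[0,0,0.6],[0,0,0.5],[0,0,0.4],[0,0,0.2],[0,0,0.15],[0,0,0],[0,0,0]], "delta_rot": [[0,0,0],[0,0,0],[0,0,0],[0,0,0],[0,0,0],[0,0,0],[0,0,0],[0,0,0],[0,0,0],[0,0,0],[0,0,0]]}}

```text
t: 7.35
position: [549.5, 118.1, 61.7]
tool_rot: [[-0.995, 0.095, 0.001], [0.095, 0.995, 0.0], [-0.001, 0.0, -1.0]]
contact_force: [-0.1, -0.1, 1.1]
opening: 50.9
finger_force: 0.0
```

```bash
cat > m.py <<'E'
from h import *
import sys
n=int(sys.argv[1]) if len(sys.argv)>1 else 4
L=[bot.state()]
for _ in range(n-1): bot.camera("wrist");L.append(bot.state())
R=L[-1]["tool_rot"]
print("t",round(L[-1]["t"],2),"yaw",np.round(np.degrees(np.arctan2(R[1,0],R[0,0])),2),"q6",round(np.degrees(L[-1]["q"][5]),2),"pos",np.round(L[-1]["position"],1))
print("Tz",np.round([l["wrist_torque"][2] for l in L],3),"mean",np.round(np.mean([l["wrist_torque"] for l in L],0),3),"F",np.round(np.mean([l["contact_force"] for l in L],0),1),"tau6",round(L[-1]["tau"][5],3),"open",round(L[-1]["opening"],1),"ff",round(L[-1]["finger_force"],1))
E
python3 m.py 8
python3 - <<'E'
from h import *
s=bot.camera("side")["img"][200:320,165:325];cv2.imwrite("pics/s1.png",cv2.resize(s,(800,600),interpolation=cv2.INTER_CUBIC))
E
```

```text
t 7.7 yaw 174.54 q6 -75.51 pos [549.3 117.9  61.6]
Tz [ 0.022  0.014  0.033  0.032 -0.006 -0.066  0.028  0.038] mean [-0.016 -0.008  0.012] F [-0.1 -0.2  0. ] tau6 0.002 open 51.1 ff 0.0
```

{"op": "arm_command", "data": {"delta_pos": [[0,0,0],[0,0,0],[0,0,0],[0,0,0],[0,0,0],[0,0,0],[0,0,0],[0,0,0]], "delta_rot": [[0,0,0],[0,0,0],[0,0,0],[0,0,0],[0,0,0],[0,0,0],[0,0,0],[0,0,0]], "grip": 0, "force": 30}}

```text
t: 8.55
position: [549.2, 118.4, 61.6]
tool_rot: [[-0.995, 0.095, 0.0], [0.095, 0.995, 0.001], [-0.0, 0.001, -1.0]]
contact_force: [-1.5, 6.3, 5.7]
opening: 22.9
finger_force: 29.1
```

```bash
python3 m.py 6
python3 - <<'E'
from h import *
s=bot.camera("side")["img"][200:320,165:325];cv2.imwrite("pics/s2.png",cv2.resize(s,(800,600),interpolation=cv2.INTER_CUBIC))
E
```

```text
t 8.8 yaw 174.53 q6 -75.51 pos [549.2 118.4  61.6]
Tz [-0.022 -0.009 -0.027  0.011  0.054 -0.023] mean [ 0.893  0.229 -0.003] F [-1.5  6.1  5.3] tau6 -0.007 open 22.9 ff 29.1
```

View pics/s2.png

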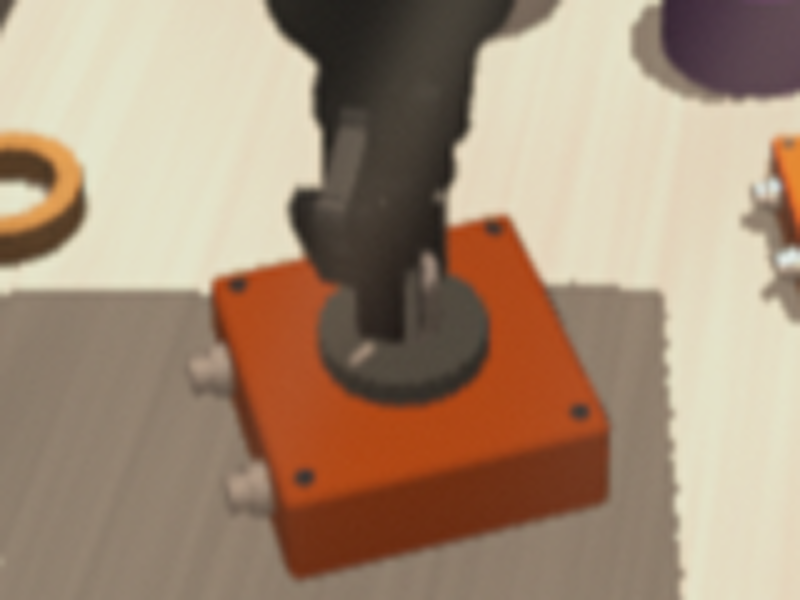

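The picture shows the jaws on the knob with the left fingertip at about (380,340) in the crop, close above the ring. The 5 N upward force may be tip contact, so I'll re-grip 4 mm higher and slightly better centred.

{"op": "arm_command", "data": {"delta_pos": [[0,0,0],[0,0,0],[0,0.012,-0.1],[0,0,0],[0,0,0]], "delta_rot": [[0,0,0],[0,0,0],[0,0,0],[0,0,0],[0,0,0]], "grip": 0.45, "force": 30}}

```text
t: 9.35
position: [549.3, 118.4, 65.5]
tool_rot: [[-0.995, 0.095, 0.0], [0.095, 0.995, 0.0], [-0.0, 0.0, -1.0]]
contact_force: [1.2, 0.6, 0.3]
opening: 38.4
finger_force: 0.0
```

{"op": "arm_command", "data": {"delta_pos": [[0,0,0],[0,0,0],[0,0,0],[0,0,0],[0,0,0],[0,0,0]], "delta_rot": [[0,0,0],[0,0,0],[0,0,0],[0,0,0],[0,0,0],[0,0,0]], "grip": 0, "force": 30}}

```text
t: 9.95
position: [549.2, 118.5, 65.5]
tool_rot: [[-0.995, 0.095, 0.0], [0.095, 0.995, 0.0], [-0.0, 0.0, -1.0]]
contact_force: [-0.7, 2.4, 6.3]
opening: 22.7
finger_force: 29.2
```

```bash
python3 m.py 4
```

```text
t 10.1 yaw 174.54 q6 -75.47 pos [549.2 118.5  65.5]
Tz [-0.043  0.007 -0.031  0.004] mean [ 0.442  0.209 -0.016] F [-1.   2.6  5.4] tau6 -0.009 open 22.8 ff 29.2
```

{"op": "arm_command", "data": {"delta_pos": [[0,0,0],[0,0,0],[0,0,0],[0,0,0]], "delta_rot": [[0,0,0.5],[0,0,1],[0,0,1],[0,0,0.5]]}}

```text
t: 10.5
position: [549.2, 118.4, 65.4]
tool_rot: [[-0.936, 0.353, 0.0], [0.353, 0.936, 0.0], [-0.0, 0.0, -1.0]]
contact_force: [-0.9, 1.6, 5.5]
opening: 22.8
finger_force: 29.2
```

```bash
python3 m.py 6
```

```text
t 10.75 yaw 159.54 q6 -60.46 pos [549.2 118.5  65.5]
Tz [ 0.022  0.011 -0.096 -0.089 -0.132 -0.031] mean [ 0.267  0.2   -0.052] F [-1.3  1.5  5.7] tau6 -0.03 open 22.9 ff 29.2
```

{"op": "arm_command", "data": {"delta_pos": [[0,0,0],[0,0,0],[0,0,0],[0,0,0],[0,0,0],[0,0,0],[0,0,0]], "delta_rot": [[0,0,0.5],[0,0,1],[0,0,1],[0,0,1],[0,0,1],[0,0,1],[0,0,0.5]]}}

```text
t: 11.45
position: [549.0, 118.3, 65.4]
tool_rot: [[-0.634, 0.773, -0.0], [0.773, 0.634, -0.0], [0.0, -0.0, -1.0]]
contact_force: [-1.4, 0.3, 6.7]
opening: 22.2
finger_force: 29.3
```

```bash
python3 m.py 10; echo; ls -la pics | tail -1
python3 - <<'E'
from h import *
s=bot.camera("side")["img"][200:320,165:325];cv2.imwrite("pics/s3.png",cv2.resize(s,(800,600),interpolation=cv2.INTER_CUBIC))
E
```

```text
t 11.9 yaw 129.54 q6 -30.47 pos [549.  118.3  65.4]
Tz [ 0.076  0.044 -0.027 -0.083 -0.067 -0.048 -0.117 -0.057 -0.033 -0.079] mean [ 0.008  0.299 -0.039] F [-1.7  0.1  6.5] tau6 -0.062 open 22.8 ff 29.3

-rw-r--r-- 1 agent agent 318703 Dec  3 14:51 wrist0.png
```

{"op": "arm_command", "data": {"delta_pos": [[0,0,0],[0,0,0],[0,0,0],[0,0,0]], "delta_rot": [[0,0,0.2],[0,0,0.2],[0,0,0.2],[0,0,0]], "grip": 0, "force": 20}}

```text
t: 12.35
position: [549.0, 118.3, 65.4]
tool_rot: [[-0.595, 0.804, -0.0], [0.804, 0.595, -0.0], [-0.0, -0.0, -1.0]]
contact_force: [-1.1, -0.0, 6.9]
opening: 22.5
finger_force: 29.3
```

```bash
python3 m.py 8
```

```text
t 12.7 yaw 126.54 q6 -27.47 pos [549.  118.3  65.5]
Tz [-0.017  0.008  0.003  0.016  0.019  0.005  0.008  0.038] mean [-0.03   0.306  0.01 ] F [-1.2 -0.   6.7] tau6 -0.001 open 22.5 ff 29.3
```

{"op": "arm_command", "data": {"delta_pos": [[0,0,0],[0,0,0],[0,0,0],[0,0,0]], "delta_rot": [[0,0,0.2],[0,0,0.2],[0,0,0.2],[0,0,0]]}}

```text
t: 13.1
position: [549.0, 118.3, 65.4]
tool_rot: [[-0.552, 0.834, -0.0], [0.834, 0.552, -0.0], [0.0, -0.0, -1.0]]
contact_force: [-1.7, -0.6, 6.9]
opening: 22.4
finger_force: 29.3
```

```bash
python3 m.py 8
```

```text
t 13.45 yaw 123.55 q6 -24.47 pos [549.  118.3  65.4]
Tz [-0.028  0.046 -0.017  0.001  0.013  0.062 -0.086 -0.016] mean [-0.028  0.339 -0.003] F [-1.9 -0.3  6.5] tau6 -0.001 open 22.4 ff 29.3
```

{"op": "arm_command", "data": {"delta_pos": [[0,0,0],[0,0,0],[0,0,0]], "delta_rot": [[0,0,0.2],[0,0,0.2],[0,0,0.2]]}}

```text
t: 13.75
position: [549.0, 118.3, 65.4]
tool_rot: [[-0.508, 0.862, -0.0], [0.862, 0.508, -0.0], [-0.0, -0.0, -1.0]]
contact_force: [-2.4, 0.9, 6.2]
opening: 22.6
finger_force: 29.3
```

```bash
python3 m.py 6
```

```text
t 14.0 yaw 120.54 q6 -21.47 pos [549.  118.3  65.4]
Tz [ 0.113  0.06   0.056  0.012 -0.001  0.025] mean [-0.062  0.352  0.044] F [-2.3 -0.2  6.7] tau6 0.012 open 22.7 ff 29.3
```

{"op": "arm_command", "data": {"delta_pos": [[0,0,0],[0,0,0],[0,0,0]], "delta_rot": [[0,0,0.2],[0,0,0.2],[0,0,0.2]]}}

```text
t: 14.3
position: [549.0, 118.3, 65.4]
tool_rot: [[-0.462, 0.887, -0.0], [0.887, 0.462, -0.0], [-0.0, -0.0, -1.0]]
contact_force: [-1.8, 0.0, 7.3]
opening: 22.7
finger_force: 29.3
```

```bash
python3 m.py 6
```

```text
t 14.55 yaw 117.54 q6 -18.47 pos [548.9 118.3  65.4]
Tz [ 0.067  0.023 -0.003  0.057 -0.04   0.017] mean [-0.049  0.388  0.02 ] F [-1.7  0.1  6.5] tau6 0.012 open 22.6 ff 29.4
```

{"op": "arm_command", "data": {"delta_pos": [[0,0,0],[0,0,0],[0,0,0]], "delta_rot": [[0,0,0.2],[0,0,0.2],[0,0,0.2]]}}

```text
t: 14.85
position: [549.0, 118.3, 65.4]
tool_rot: [[-0.415, 0.91, -0.0], [0.91, 0.415, -0.0], [-0.0, -0.0, -1.0]]
contact_force: [-1.6, -0.5, 6.5]
opening: 22.6
finger_force: 29.4
```

```bash
python3 m.py 5
```

```text
t 15.05 yaw 114.54 q6 -15.47 pos [548.9 118.3  65.4]
Tz [ 0.083  0.039  0.033 -0.014 -0.019] mean [-0.08   0.378  0.024] F [-1.9 -0.2  7. ] tau6 0.052 open 22.3 ff 29.4
```

{"op": "arm_command", "data": {"delta_pos": [[0,0,0],[0,0,0],[0,0,0]], "delta_rot": [[0,0,0.2],[0,0,0.2],[0,0,0.2]]}}

```text
t: 15.35
position: [548.9, 118.3, 65.4]
tool_rot: [[-0.367, 0.93, -0.0], [0.93, 0.367, -0.0], [-0.0, -0.0, -1.0]]
contact_force: [-1.0, -0.6, 7.0]
opening: 22.7
finger_force: 29.4
```

```bash
python3 m.py 5
```

```text
t 15.55 yaw 111.54 q6 -12.47 pos [548.9 118.3  65.4]
Tz [ 0.054  0.051 -0.01  -0.008  0.013] mean [-0.084  0.405  0.02 ] F [-2.1 -0.4  7.1] tau6 0.052 open 22.8 ff 29.4
```

{"op": "arm_command", "data": {"delta_pos": [[0,0,0],[0,0,0],[0,0,0]], "delta_rot": [[0,0,0.2],[0,0,0.2],[0,0,0.2]]}}

```text
t: 15.85
position: [548.9, 118.2, 65.4]
tool_rot: [[-0.317, 0.948, -0.0], [0.948, 0.317, -0.0], [-0.0, -0.0, -1.0]]
contact_force: [-2.9, -0.5, 6.9]
opening: 22.8
finger_force: 29.4
```

```bash
python3 m.py 5
```

```text
t 16.05 yaw 108.54 q6 -9.47 pos [548.9 118.3  65.4]
Tz [ 0.041  0.059  0.023  0.016 -0.008] mean [-0.079  0.403  0.026] F [-2.3 -0.6  7.2] tau6 0.052 open 22.8 ff 29.4
```

{"op": "arm_command", "data": {"delta_pos": [[0,0,0],[0,0,0],[0,0,0]], "delta_rot": [[0,0,0.2],[0,0,0.2],[0,0,0.2]]}}

```text
t: 16.35
position: [548.9, 118.2, 65.4]
tool_rot: [[-0.267, 0.964, -0.0], [0.964, 0.267, -0.0], [-0.0, -0.0, -1.0]]
contact_force: [-2.4, 0.1, 6.9]
opening: 22.4
finger_force: 29.4
```

```bash
python3 m.py 5
```

```text
t 16.55 yaw 105.54 q6 -6.47 pos [548.9 118.3  65.4]
Tz [ 0.116  0.032 -0.03  -0.009 -0.018] mean [-0.07   0.461  0.018] F [-2.4 -0.6  7. ] tau6 0.052 open 22.5 ff 29.4
```

{"op": "arm_command", "data": {"delta_pos": [[0,0,0],[0,0,0],[0,0,0]], "delta_rot": [[0,0,0.2],[0,0,0.2],[0,0,0.2]]}}

```text
t: 16.85
position: [548.9, 118.3, 65.4]
tool_rot: [[-0.217, 0.976, -0.0], [0.976, 0.217, -0.0], [-0.0, -0.0, -1.0]]
contact_force: [-2.7, -0.0, 7.4]
opening: 22.6
finger_force: 29.4
```

```bash
python3 m.py 5
```

```text
t 17.05 yaw 102.54 q6 -3.47 pos [548.9 118.2  65.4]
Tz [ 0.079  0.019 -0.001  0.012 -0.075] mean [-0.072  0.452  0.007] F [-2.5 -0.3  6.9] tau6 0.052 open 22.3 ff 29.4
```

{"op": "arm_command", "data": {"delta_pos": [[0,0,0],[0,0,0],[0,0,0]], "delta_rot": [[0,0,0.2],[0,0,0.2],[0,0,0.2]]}}

```text
t: 17.35
position: [548.9, 118.2, 65.4]
tool_rot: [[-0.165, 0.986, -0.0], [0.986, 0.165, -0.0], [-0.0, -0.0, -1.0]]
contact_force: [-3.6, -1.7, 6.7]
opening: 22.3
finger_force: 29.4
```

```bash
python3 m.py 5
```

```text
t 17.55 yaw 99.54 q6 -0.46 pos [548.9 118.3  65.4]
Tz [ 0.146  0.025  0.001 -0.014  0.011] mean [-0.096  0.46   0.034] F [-2.8 -0.6  7. ] tau6 0.052 open 22.5 ff 29.4
```

{"op": "arm_command", "data": {"delta_pos": [[0,0,0],[0,0,0],[0,0,0]], "delta_rot": [[0,0,0.2],[0,0,0.2],[0,0,0.2]]}}

```text
t: 17.85
position: [548.8, 118.3, 65.4]
tool_rot: [[-0.113, 0.994, -0.0], [0.994, 0.113, -0.0], [-0.0, -0.0, -1.0]]
contact_force: [-2.9, -1.2, 6.8]
opening: 22.0
finger_force: 29.4
```

```bash
python3 m.py 5
```

```text
t 18.05 yaw 96.54 q6 2.54 pos [548.8 118.2  65.4]
Tz [ 0.092  0.012  0.057 -0.004  0.012] mean [-0.094  0.488  0.034] F [-2.8 -1.   7.5] tau6 0.052 open 22.3 ff 29.4
```

{"op": "arm_command", "data": {"delta_pos": [[0,0,0],[0,0,0],[0,0,0]], "delta_rot": [[0,0,0.2],[0,0,0.2],[0,0,0.2]]}}

```text
t: 18.35
position: [548.8, 118.3, 65.4]
tool_rot: [[-0.061, 0.998, -0.001], [0.998, 0.061, -0.0], [-0.0, -0.001, -1.0]]
contact_force: [-2.9, -0.1, 7.7]
opening: 22.5
finger_force: 29.4
```

```bash
python3 m.py 5
```

```text
t 18.55 yaw 93.54 q6 5.53 pos [548.8 118.3  65.4]
Tz [ 0.033  0.04   0.005  0.057 -0.015] mean [-0.089  0.509  0.024] F [-3.  -0.8  7.7] tau6 0.052 open 22.5 ff 29.4
```

{"op": "arm_command", "data": {"delta_pos": [[0,0,0],[0,0,0],[0,0,0]], "delta_rot": [[0,0,0.2],[0,0,0.2],[0,0,0.2]]}}

```text
t: 18.85
position: [548.8, 118.2, 65.4]
tool_rot: [[-0.009, 1.0, -0.001], [1.0, 0.009, -0.0], [-0.0, -0.001, -1.0]]
contact_force: [-3.6, 0.3, 6.6]
opening: 22.7
finger_force: 29.4
```

```bash
python3 m.py 5
```

```text
t 19.05 yaw 90.54 q6 8.53 pos [548.8 118.2  65.4]
Tz [ 0.117  0.042 -0.055  0.031 -0.021] mean [-0.06   0.496  0.023] F [-3.4 -0.3  7. ] tau6 0.052 open 22.7 ff 29.4
```

{"op": "arm_command", "data": {"delta_pos": [[0,0,0],[0,0,0],[0,0,0]], "delta_rot": [[0,0,0.2],[0,0,0.2],[0,0,0.2]]}}

```text
t: 19.35
position: [548.8, 118.2, 65.4]
tool_rot: [[0.044, 0.999, -0.001], [0.999, -0.044, -0.0], [-0.0, -0.001, -1.0]]
contact_force: [-3.6, -1.1, 7.8]
opening: 22.4
finger_force: 29.4
```

```bash
python3 m.py 5
```

```text
t 19.55 yaw 87.54 q6 11.53 pos [548.8 118.2  65.4]
Tz [ 0.028  0.054  0.006 -0.    -0.011] mean [-0.034  0.509  0.015] F [-3.1 -0.5  7.5] tau6 0.052 open 22.7 ff 29.4
```

{"op": "arm_command", "data": {"delta_pos": [[0,0,0],[0,0,0],[0,0,0]], "delta_rot": [[0,0,0.2],[0,0,0.2],[0,0,0.2]]}}

```text
t: 19.85
position: [548.7, 118.2, 65.4]
tool_rot: [[0.096, 0.995, -0.001], [0.995, -0.096, -0.0], [-0.0, -0.001, -1.0]]
contact_force: [-2.9, 0.0, 7.0]
opening: 22.2
finger_force: 29.4
```

```bash
python3 m.py 5
```

```text
t 20.05 yaw 84.54 q6 14.54 pos [548.8 118.2  65.4]
Tz [ 0.059  0.01  -0.015 -0.006 -0.043] mean [-0.043  0.549  0.001] F [-3.1 -0.3  7.6] tau6 0.052 open 22.7 ff 29.4
```

{"op": "arm_command", "data": {"delta_pos": [[0,0,0],[0,0,0],[0,0,0]], "delta_rot": [[0,0,0.2],[0,0,0.2],[0,0,0.2]]}}

```text
t: 20.35
position: [548.7, 118.3, 65.4]
tool_rot: [[0.148, 0.989, -0.001], [0.989, -0.148, -0.0], [-0.0, -0.001, -1.0]]
contact_force: [-3.7, -0.8, 7.3]
opening: 22.9
finger_force: 29.4
```

```bash
python3 m.py 5
```

```text
t 20.55 yaw 81.54 q6 17.53 pos [548.7 118.3  65.4]
Tz [ 0.023  0.01  -0.008 -0.04  -0.024] mean [-0.046  0.573 -0.008] F [-3.3 -0.6  7.8] tau6 0.052 open 22.7 ff 29.4
```

{"op": "arm_command", "data": {"delta_pos": [[0,0,0],[0,0,0],[0,0,0]], "delta_rot": [[0,0,0.2],[0,0,0.2],[0,0,0.2]]}}

```text
t: 20.85
position: [548.7, 118.3, 65.4]
tool_rot: [[0.199, 0.98, -0.001], [0.98, -0.199, -0.0], [-0.0, -0.001, -1.0]]
contact_force: [-2.4, 0.1, 7.5]
opening: 22.6
finger_force: 29.5
```

```bash
python3 m.py 5
```

```text
t 21.05 yaw 78.54 q6 20.53 pos [548.7 118.3  65.4]
Tz [ 0.119  0.053 -0.023  0.035  0.01 ] mean [-0.028  0.594  0.039] F [-3.3 -0.5  8. ] tau6 0.052 open 22.5 ff 29.5
```

{"op": "arm_command", "data": {"delta_pos": [[0,0,0],[0,0,0],[0,0,0]], "delta_rot": [[0,0,0.2],[0,0,0.2],[0,0,0.2]]}}

```text
t: 21.35
position: [548.7, 118.3, 65.4]
tool_rot: [[0.25, 0.968, -0.001], [0.968, -0.25, -0.0], [-0.0, -0.001, -1.0]]
contact_force: [-3.6, -0.3, 8.1]
opening: 22.8
finger_force: 29.5
```

```bash
python3 m.py 5
```

```text
t 21.55 yaw 75.54 q6 23.53 pos [548.7 118.3  65.4]
Tz [ 0.111 -0.009  0.042  0.039 -0.012] mean [-0.008  0.607  0.034] F [-3.4 -0.2  8.1] tau6 0.052 open 22.6 ff 29.5
```

{"op": "arm_command", "data": {"delta_pos": [[0,0,0],[0,0,0],[0,0,0]], "delta_rot": [[0,0,0.2],[0,0,0.2],[0,0,0.2]]}}

```text
t: 21.85
position: [548.7, 118.3, 65.4]
tool_rot: [[0.301, 0.954, -0.001], [0.954, -0.301, -0.0], [-0.0, -0.001, -1.0]]
contact_force: [-3.5, -0.4, 7.6]
opening: 22.2
finger_force: 29.5
```

```bash
python3 m.py 5;python3 - <<'E'
from h import *
s=bot.camera("side")["img"][200:320,165:325];cv2.imwrite("pics/s4.png",np.hstack([cv2.resize(s,(400,300),interpolation=cv2.INTER_CUBIC),cv2.resize(cv2.imread("pics/s3.png"),(400,300))]))
E
```

```text
t 22.05 yaw 72.54 q6 26.54 pos [548.7 118.3  65.4]
Tz [ 0.055  0.079 -0.013 -0.004  0.011] mean [0.018 0.617 0.026] F [-3.4 -0.5  7.8] tau6 0.052 open 22.2 ff 29.5
```

View pics/s4.png

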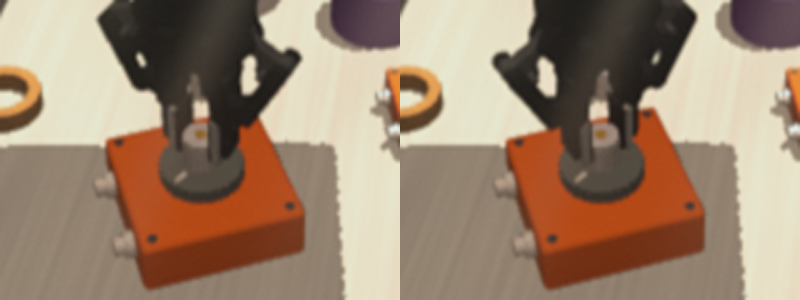

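The left half is now and the right half is at 45°. The ring mark stays at about (181,176) and (581,176), so the ring has not moved, and the jaws grip the knob well. I'll continue turning.

{"op": "arm_command", "data": {"delta_pos": [[0,0,0],[0,0,0],[0,0,0]], "delta_rot": [[0,0,0.2],[0,0,0.2],[0,0,0.2]]}}

```text
t: 22.4
position: [548.7, 118.3, 65.4]
tool_rot: [[0.35, 0.937, -0.001], [0.937, -0.35, -0.0], [-0.0, -0.001, -1.0]]
contact_force: [-2.6, 0.3, 7.9]
opening: 22.5
finger_force: 29.5
```

```bash
python3 m.py 5
```

```text
t 22.6 yaw 69.54 q6 29.53 pos [548.7 118.3  65.4]
Tz [ 0.016  0.015  0.025 -0.012 -0.009] mean [0.014 0.637 0.007] F [-3.  -0.   8.1] tau6 0.052 open 22.3 ff 29.5
```

{"op": "arm_command", "data": {"delta_pos": [[0,0,0],[0,0,0],[0,0,0]], "delta_rot": [[0,0,0.2],[0,0,0.2],[0,0,0.2]]}}

```text
t: 22.9
position: [548.6, 118.3, 65.4]
tool_rot: [[0.399, 0.917, -0.001], [0.917, -0.399, -0.0], [-0.001, -0.001, -1.0]]
contact_force: [-4.2, -0.2, 8.3]
opening: 22.5
finger_force: 29.5
```

```bash
python3 m.py 5
```

```text
t 23.1 yaw 66.56 q6 32.53 pos [548.7 118.3  65.4]
Tz [0.239 0.3   0.202 0.168 0.128] mean [0.06  0.652 0.207] F [-3.5  0.   8.3] tau6 0.271 open 22.5 ff 29.5
```

```bash
python3 m.py 8
```

```text
t 23.45 yaw 66.56 q6 32.53 pos [548.6 118.3  65.4]
Tz [0.128 0.182 0.15  0.239 0.198 0.215 0.236 0.251] mean [0.047 0.629 0.2  ] F [-3.8 -0.1  8. ] tau6 0.218 open 23.1 ff 29.5
```

{"op": "arm_command", "data": {"delta_pos": [[0,0,0],[0,0,0],[0,0,0],[0,0,-0.3],[0,0,-0.6],[0,0,-0.8],[0,0,-0.8],[0,0,-0.8],[0,0,-0.6],[0,0,-0.25]], "delta_rot": [[0,0,0],[0,0,0],[0,0,0],[0,0,0],[0,0,0],[0,0,0],[0,0,0],[0,0,0],[0,0,0],[0,0,0]], "grip": 0.6}}

```text
t: 24.45
position: [550.1, 118.5, 234.5]
tool_rot: [[0.398, 0.917, 0.004], [0.917, -0.398, 0.001], [0.002, 0.003, -1.0]]
contact_force: [0.3, -0.1, 0.1]
opening: 51.2
finger_force: 0.0
```

```bash
python3 m.py 2
python3 - <<'E'
from h import *
c=bot.camera("wrist");cv2.imwrite("pics/w2.png",c["img"]);np.save("w2T.npy",c["camera_from_world"])
u,v=wproj(c,[549,118.1,80]);print(u,v);u,v=int(u),int(v);h=30
i=c["img"][v-h:v+h,u-h:u+h];print(u-h,v-h)
cv2.imwrite("pics/w2c.png",cv2.resize(i,(600,600),interpolation=cv2.INTER_CUBIC))
E
```

```text
t 24.5 yaw 66.55 q6 32.53 pos [550.3 118.6 234.7]
Tz [ 0.039 -0.038] mean [ 0.004 -0.017  0.   ] F [0.6 0.6 0.9] tau6 0.0 open 51.4 ff 0.0
276.51404475173223 190.24656663166778
246 160
```

View pics/w2c.png

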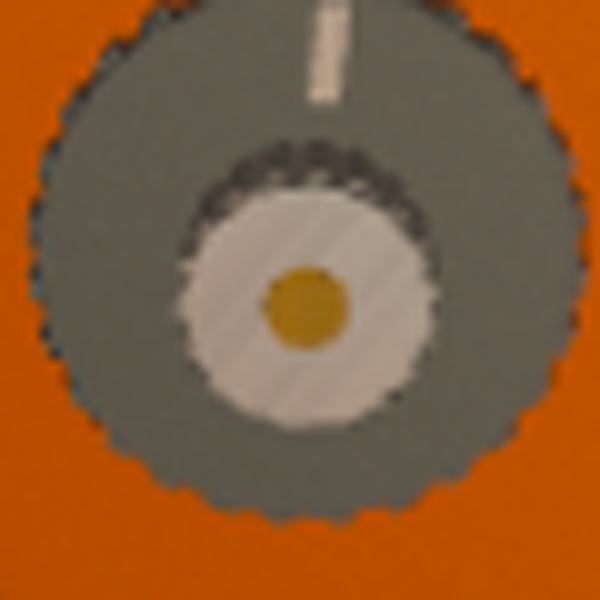

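The picture shows the knob and ring after the turn, with the brass tip at (276.3,190.4). The mark runs from (278.0,169.9) to (279.0,160.4). I'll compare its world direction before and after, and measure the cap again.

Run:
```python
from h import *
c=bot.camera("wrist");st=bot.state()
def Tt(R,p): M=np.eye(4);M[:3,:3]=R;M[:3,3]=p;return M
C=np.array(c["camera_from_world"])@Tt(st["tool_rot"],st["position"])
a=np.radians(174.72);R=np.array([[np.cos(a),np.sin(a),0],[np.sin(a),-np.cos(a),0],[0,0,-1]])
d=dict(c);d["camera_from_world"]=C@np.linalg.inv(Tt(R,[537.1,95.9,231.3]))
c2=dict(c);c2["camera_from_world"]=np.load("w2T.npy")
for n,cc,tip,m in [("before",d,(303.6,200.0),[(316.6,200.6),(324.8,204.8)]),("after",c2,(276.3,190.4),[(277.95,169.85),(278.95,160.35)])]:
    ax=plane(wray(cc,tip),80);P=[plane(wray(cc,x),56) for x in m];print(n,ax.round(1))
    for p in P+[sum(P)/2]:
        q=(p-ax)[:2];print(np.hypot(*q).round(1),np.degrees(np.arctan2(q[1],q[0])).round(1))
```

```text
before [549.1 119.6  80. ]
16.7 60.9
26.4 59.6
21.5 60.1
after [548.8 118.   80. ]
15.8 60.7
25.4 60.6
20.6 60.6
```

{"op": "arm_command", "data": {"delta_pos": [[-0.6,0.3,0],[-0.79,0.42,0],[-0.79,0.42,0],[-0.79,0.42,0],[-0.79,0.42,0],[-0.79,0.42,0],[-0.6,0.35,0],[-0.36,0.2,0],[0,0,0],[0,0,0]], "delta_rot": [[0,0,0],[0,0,0],[0,0,0],[0,0,0],[0,0,0],[0,0,0],[0,0,0],[0,0,0],[0,0,0],[0,0,0]]}}

```text
t: 25.6
position: [569.1, -130.2, 230.4]
tool_rot: [[0.399, 0.917, -0.001], [0.917, -0.399, 0.001], [0.0, -0.002, -1.0]]
contact_force: [0.2, 0.4, -0.3]
opening: 51.1
finger_force: 0.0
```

Run:
```python
from h import *
c=bot.camera("wrist");st=bot.state();print(st["position"])
p=wproj(c,[569.2,-131,92.5]);print(p)
u,v=int(p[0]),int(p[1]);h=75;u0,v0=max(0,u-h),max(0,v-h);i=c["img"][v0:v+h,u0:u+h];print(u0,v0,i.shape)
cv2.imwrite("pics/w3c.png",cv2.resize(i,None,fx=4,fy=4,interpolation=cv2.INTER_CUBIC))
```

```text
[ 569.21258513 -129.74875075  230.6694673 ]
(np.float64(278.86224525358426), np.float64(193.7615635877417))
203 118 (150, 150, 3)
```

View pics/w3c.png

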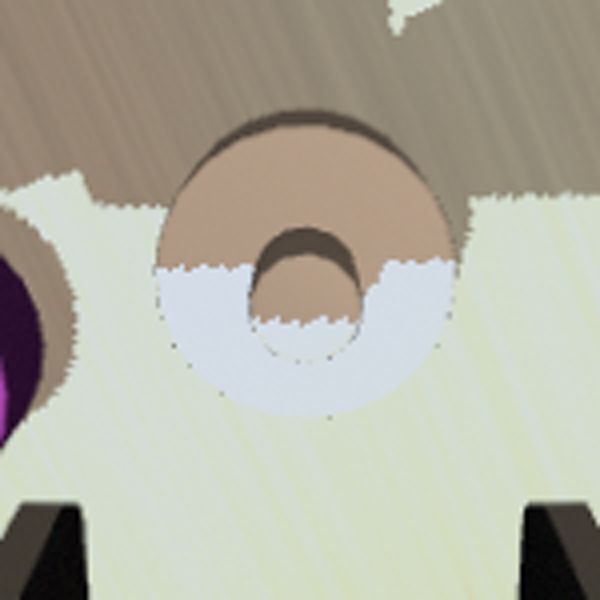

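The ring mark is at 60.1° before and 60.6° after, so the ring is unmoved within measuring error. The crop shows the white cap's handle top at (279.1,194.4), less than 1 px from the prediction, with the purple cap well to the left.

Run:
```python
from h import *
c=bot.camera("wrist");st=bot.state()
p=plane(wray(c,(279.1,194.4)),92.3);print(p,st["position"],st["tool_rot"].T@(p-st["position"])/40)
```

```text
[ 569.26090829 -131.30559514   92.3       ] [ 569.34872722 -129.5699378   230.88807425] [-0.04118658  0.0185007   3.46468007]
```

{"op": "arm_command", "data": {"delta_pos": [[-0.03,0.015,0.4],[0,0,0.7],[0,0,0.8],[0,0,0.7],[0,0,0.6],[0,0,0.5],[0,0,0.3],[0,0,0.2],[0,0,0],[0,0,0]], "delta_rot": [[0,0,0],[0,0,0],[0,0,0],[0,0,0],[0,0,0],[0,0,0],[0,0,0],[0,0,0],[0,0,0],[0,0,0]]}}

```text
t: 26.7
position: [570.2, -132.0, 63.9]
tool_rot: [[0.398, 0.917, 0.001], [0.917, -0.398, -0.0], [0.0, 0.001, -1.0]]
contact_force: [-0.3, -0.3, 1.0]
opening: 51.1
finger_force: 0.0
```

{"op": "arm_command", "data": {"delta_pos": [[0,0,0],[0,0,0],[0,0,0],[0,0,0],[0,0,0],[0,0,0],[0,0,0],[0,0,0]], "delta_rot": [[0,0,0],[0,0,0],[0,0,0],[0,0,0],[0,0,0],[0,0,0],[0,0,0],[0,0,0]], "grip": 0, "force": 30}}

```text
t: 27.5
position: [570.1, -132.2, 64.0]
tool_rot: [[0.398, 0.917, 0.001], [0.917, -0.398, -0.0], [0.0, 0.001, -1.0]]
contact_force: [-0.8, 1.5, 7.9]
opening: 25.1
finger_force: 32.2
```

```bash
python3 m.py 4
```

```text
t 27.65 yaw 66.54 q6 7.43 pos [ 570.1 -132.2   63.9]
Tz [ 0.059 -0.041 -0.017 -0.009] mean [ 0.056  0.068 -0.002] F [-1.1  0.8  7.3] tau6 0.002 open 25.0 ff 32.2
```

{"op": "arm_command", "data": {"delta_pos": [[0,0,-0.1],[0,0,-0.3],[0,0,-0.5],[0,0,-0.6],[0,0,-0.6],[0,0,-0.5],[0,0,-0.3],[0,0,-0.1],[0,0,0]], "delta_rot": [[0,0,0],[0,0,0],[0,0,0],[0,0,0],[0,0,0],[0,0,0],[0,0,0],[0,0,0],[0,0,0]]}}

```text
t: 28.55
position: [569.8, -132.1, 183.6]
tool_rot: [[0.398, 0.917, 0.001], [0.917, -0.398, -0.0], [0.0, 0.001, -1.0]]
contact_force: [0.5, -0.5, -1.4]
opening: 25.1
finger_force: 31.5
```

{"op": "arm_command", "data": {"delta_pos": [[0.2,-0.11,0],[0.5,-0.27,0],[0.7,-0.38,0],[0.8,-0.43,0],[0.8,-0.43,0],[0.8,-0.43,0],[0.7,-0.38,0],[0.5,-0.27,0],[0.35,-0.18,0],[0.17,-0.09,0],[0,0,0],[0,0,0]], "delta_rot": [[0,0,0],[0,0,0],[0,0,0],[0,0,0],[0,0,0],[0,0,0],[0,0,0],[0,0,0],[0,0,0],[0,0,0],[0,0,0],[0,0,0]]}}

```text
t: 29.75
position: [548.6, 117.2, 183.1]
tool_rot: [[0.398, 0.917, -0.0], [0.917, -0.398, -0.0], [-0.0, -0.0, -1.0]]
contact_force: [0.1, -0.7, -0.5]
opening: 24.8
finger_force: 31.5
```

```bash
python3 m.py 4;python3 - <<'E'
from h import *
s=bot.camera("side")["img"][150:330,150:350];t=bot.camera("top")["img"][120:300,110:310]
cv2.imwrite("pics/s5.png",cv2.resize(np.hstack([s,t]),(800,360),interpolation=cv2.INTER_CUBIC))
E
```

```text
t 29.9 yaw 66.48 q6 32.46 pos [548.7 116.8 183.2]
Tz [-0.     0.036 -0.009 -0.003] mean [ 0.004 -0.013  0.006] F [ 0.  -0.5 -1.1] tau6 -0.013 open 25.0 ff 31.5
```

View pics/s5.png

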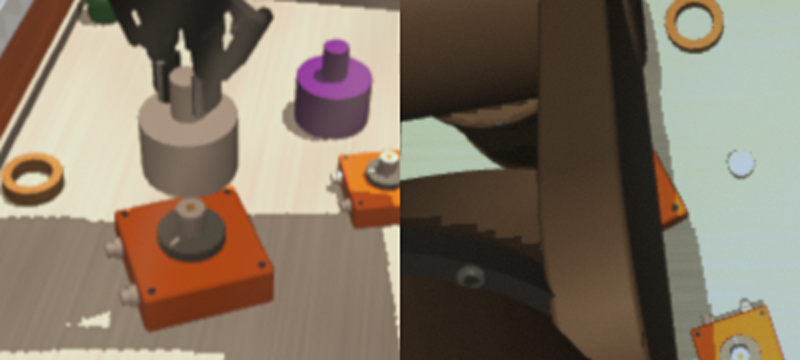

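The side picture shows the cap held upright over the valve, with its foot well above the knob at (190,205) in the crop. I'm lowering it.

{"op": "arm_command", "data": {"delta_pos": [[0.023,0,0.1],[0,0,0.3],[0,0,0.4],[0,0,0.4],[0,0,0.3],[0,0,0.15],[0,0,0.1],[0,0,0.05],[0,0,0.05],[0,0,0],[0,0,0]], "delta_rot": [[0,0,0],[0,0,0],[0,0,0],[0,0,0],[0,0,0],[0,0,0],[0,0,0],[0,0,0],[0,0,0],[0,0,0],[0,0,0]]}}

```text
t: 31.1
position: [549.2, 118.6, 109.6]
tool_rot: [[0.398, 0.917, 0.001], [0.917, -0.398, 0.0], [0.0, 0.0, -1.0]]
contact_force: [0.6, -0.0, -1.4]
opening: 25.1
finger_force: 31.5
```

```bash
python3 m.py 4
```

```text
t 31.25 yaw 66.54 q6 32.55 pos [549.1 118.6 109.6]
Tz [-0.052  0.01  -0.006 -0.012] mean [ 0.027  0.027 -0.015] F [ 0.2 -0.1 -1. ] tau6 -0.0 open 25.2 ff 31.5
```

Contact is expected near z = 103.9, which is 5.7 mm further down. I'll take small steps.

{"op": "arm_command", "data": {"delta_pos": [[0,0,0.04],[0,0,0.04],[0,0,0.025],[0,0,0.015],[0,0,0]], "delta_rot": [[0,0,0],[0,0,0],[0,0,0],[0,0,0],[0,0,0]]}}

```text
t: 31.75
position: [548.9, 118.6, 104.4]
tool_rot: [[0.398, 0.917, -0.0], [0.917, -0.398, -0.0], [-0.0, -0.0, -1.0]]
contact_force: [0.8, 0.7, -1.9]
opening: 24.8
finger_force: 31.5
```

```bash
python3 m.py 4
```

```text
t 31.9 yaw 66.54 q6 32.55 pos [549.  118.6 104.5]
Tz [ 0.027 -0.004  0.057 -0.054] mean [0.03  0.014 0.006] F [ 0.6  0.  -0.8] tau6 -0.0 open 25.3 ff 31.5
```

{"op": "arm_command", "data": {"delta_pos": [[0,0,0.01],[0,0,0.01],[0,0,0]], "delta_rot": [[0,0,0],[0,0,0],[0,0,0]]}}

```text
t: 32.2
position: [549.0, 118.7, 104.0]
tool_rot: [[0.398, 0.917, 0.0], [0.917, -0.398, 0.0], [0.0, 0.0, -1.0]]
contact_force: [-1.7, 0.4, 4.6]
opening: 24.6
finger_force: 32.0
```

```bash
python3 m.py 4
```

```text
t 32.35 yaw 66.54 q6 32.55 pos [549.  118.6 104. ]
Tz [-0.015 -0.032 -0.015 -0.029] mean [ 0.058  0.288 -0.023] F [-2.   0.6  5.4] tau6 -0.004 open 25.0 ff 32.0
```

The cap touched down at z = 104.0, as predicted, with 5 N. I'll release and retreat straight up.

{"op": "arm_command", "data": {"delta_pos": [[0,0,0],[0,0,0],[0,0,0],[0,0,0],[0,0,-0.2],[0,0,-0.4],[0,0,-0.6],[0,0,-0.8],[0,0,-0.8],[0,0,-0.6],[0,0,-0.3],[0,0,0]], "delta_rot": [[0,0,0],[0,0,0],[0,0,0],[0,0,0],[0,0,0],[0,0,0],[0,0,0],[0,0,0],[0,0,0],[0,0,0],[0,0,0],[0,0,0]], "grip": 0.6}}

```text
t: 33.55
position: [549.7, 118.7, 253.3]
tool_rot: [[0.398, 0.917, 0.003], [0.917, -0.398, 0.0], [0.002, 0.002, -1.0]]
contact_force: [0.1, 1.0, 0.4]
opening: 51.2
finger_force: 0.0
```

```bash
python3 m.py 2;python3 - <<'E'
from h import *
s=bot.camera("side")["img"];c=bot.camera("wrist")["img"]
cv2.imwrite("pics/s6.png",cv2.resize(np.hstack([s,c]),(800,300),interpolation=cv2.INTER_AREA))
E
```

```text
t 33.6 yaw 66.54 q6 32.55 pos [549.1 118.6 251.9]
Tz [ 0.032 -0.068] mean [-0.011  0.011 -0.018] F [-0.2  0.6  0.2] tau6 0.0 open 51.1 ff 0.0
```

View pics/s6.png

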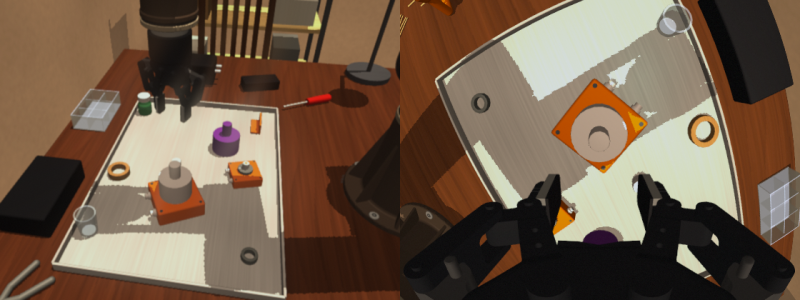

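The side and wrist views show the cap standing flat and centred on the large block, at about (176,182) in the left half. The gripper is clear and everything else is in place, so I'm handing the job in.

```bash
python3 -c "
from rig import bot
print(bot.finish_job())"
```

```text
the job is handed in; nothing more can be done
None
```

The job is handed in: the knob was turned 108° clockwise to a snug stop at about 0.2 N m, the ring mark reads 60.1° before and 60.6° after (no change within measuring error), and the white cap stands flat and released on the block.

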